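# Pin the reagent shelf and press its label holder home behind the lip

### The arm

A 7-joint arm with a two-finger parallel gripper is mounted at the origin on a cart in front of the work surface, level with it; the furniture and walls round the work are solid. World frame = base frame: x ahead of the robot, y to its left, z up, the work surface at z = 0. Lengths are in m, angles in rad, forces in N, time in s.
With the tool pointing down it reaches from about 0.4 to 0.85 m from the base axis. Payload 6.9 kg.
Tool frame: the origin (TCP) lies midway between the tips of the shut fingers; the grasp point (between the pads) lies behind it (ctrl.pinch_z is the z of the grasp point in the tool frame, in m); z points along the fingers, y is the line along which they close (so a half turn about z gives the same grasp; the last joint's range is limited). The gripper opens to 85 mm and grips with 20 to 120 N. Pads are 22 mm wide; open, the fingers measure 114 mm over their backs; the gripper's body (76 mm by 85 mm) begins 54 mm behind the grasp point. The pads swing forward as they close: fully open they stand 13 mm farther back than shut.
Start: joints at [-1.238, 0.507, -0.238, 1.5, 0.126, 1.149, -0.155], TCP at [0.141, 0.609, 0.231] pointing down, gripper open.
Joint ranges: [-3.08, 3.08], [-0.24, 2.05], [-1.43, 1.35], [0, 2.5], [-1.52, 4.66], [0.17, 1.96], [-2.89, 2.89]. Speed limits (rad/s): [2.39, 2.39, 3.14, 3.14, 3.14, 3.14, 3.14].

### API

Orientations are given as a unit quaternion [w, x, y, z].
In Python, from station import ctrl, get_state, vision, ticket, models gives the robot as it stands. Calls block until the motion is done:
- ctrl.movep(position, orientation): joint-space move of the TCP to a pose.
- ctrl.movel(position, frame=None, max_speed=0.15): straight line of the TCP; frame=None keeps the orientation; max_speed is the mean speed in m/s.
- ctrl.set_joints(angles): joint-space move.
- ctrl.ungrasp() and ctrl.close_gripper(force=None): open the fingers fully, or close them until they stop; force is the grip in N (None keeps the last).
- ctrl.pause(seconds).
- ctrl.ik(position, orientation): joint angles nearest the present ones, or None.
- get_state(): the state.
- vision.grab_frame(name): name is "scene" or "top" or "wrist"; returns (picture, depth): 420x560x3 uint8, blue, green, red; 420x560 float32, m along the optical axis (not along the pixel's ray), 0 where there is no reading.
- vision.camera_info(name): a dict with "mtx" (3x3 intrinsics, pixels), "dist_coeffs" ([k1, k2, p1, p2, k3] as OpenCV has them; the pictures are not rectified), "R" (3x3) and "t" (3): a world point X has camera coordinates R X + t; the wrist camera has in their place "hand_eye" (4x4, takes a point from camera to tool coordinates, whose origin is the TCP and whose axes are the flange's). Camera axes: x right, y down, z forward; pixel columns grow to the right and rows downward; lengths in m; the calibration is good to about 2 mm. A picture is of the moment at which its call begins: read the wrist's pose just before it. camera_info takes no time and is no camera call.
A pose or a line that the arm cannot do raises ctrl.Unreachable and nothing moves.
- ticket.close_job(): hands the job in; it is judged then, once.
Trained networks look in the newest picture that a camera, given by its name, has taken for a name from the list of things; names that differ only in an ending like _2 or _b are one class to them, and where a whole thing is asked for, a point or a joint stands for the part that bears it (a point fixed in the world has none). Each returns a list of dicts, best first, with "p" (0 to 1); they miss things now and then, are a little off and sometimes report something else, mostly with a low value. They report only what shows in the picture. A call takes as long as a camera call. They do not tell look-alikes from the thing itself.
- models.recognise(camera, target): "point" ([column, row] in pixels, amid what is visible of it).
- models.masks_of(camera, target): "mask" (420x560 bool, what is visible of it) and "point" ([column, row] in pixels, amid what is visible of it).
The state is a dict: "time": time; "qpos": joint angles; "qd": joint speeds; "tau": joint torques, N m; "tcp_pos": TCP position; "eef_rot": TCP orientation; "contact_force": force on the tool from outside, world axes, zero at the start; "wrist_torque": the same for the moment, N m; "width": finger opening in m; "gripper_force": force on a finger pad.
Only numpy, scipy, OpenCV 4.12 (cv2) and the standard library are available. Lean on these libraries where they do the work, as an engineer would, in place of code of your own. Each camera call takes 0.05 s, during which the arm holds its last target. There are 200 camera calls.

### The job

The headed pin that locks the small reagent shelf to its bench bracket is only started: first push it down until its head is fully seated on the fork. Then push the wide label holder down over the shelf's front lip, back leg behind the lip in the bay between the two cheeks, against the spring strip until it is fully home, bridge down on the lip. Finish while still holding it pressed home; leave the narrow label holder and the two vials on the shelf where they are.

Things in the scene. Friction and masses are not known exactly. Their poses are not given: they have to be found in the camera images.
- shelf: Fixed bare-metal shelf, 160 mm wide, 125 deep, board 147 mm above the bench. Origin on the bench under bay; x points from front to back, y along the lip, z up. Lip: upright, 4 mm thick (x -1.5 to 2.5 mm), top 155 mm up. Behind it an open slot (x 2.5 to 12.5 mm), then the board. At the end on the -y side a bench bracket with fork and pin.
- bay (a point): Point in the middle of the bay at lip-top height (155 mm up), axes as shelf. Two cheeks level with the lip close the slot on either side of the bay, 74 mm apart along y. With the wide holder home, wide_holder_mid is 3 mm above this point (and within 7 mm of it along y), axes parallel, so that its back leg is in the slot.
- pin_top (a point): Middle of the top of the pin's round head (18 mm across, 7 mm high). The pin stands upright in the fork and lug holes at the shelf's -y end, its head 20 to 28 mm above the fork; it only slides vertically, is tight (about 5 N of friction) and stays where it is left. Seated, the head's top is 158 mm above the bench.
- pin_seat (a point): Middle of the upper face of the fork, 151 mm above the bench, on which the pin's head seats.
- pin (a joint): How far the pin is pushed down, in m: starts between 0 and 0.008; seated at 0.028.
- spring_strip (a joint): How far the sprung metal strip in the bottom of the bay's slot is pressed down, in m: 0 at rest (its top 27 mm below the lip top), 0.007 with the wide holder fully home. Takes 2.4 N at first, 6.6 N at 0.007; then the holder's bridge meets the rigid lip. Let go, it lifts the holder again.
- riser: Fixed bare-metal bench step, 90 mm deep (x), 84 mm wide (y), 80 mm high, on which the wide label holder stands; origin on the bench under its middle.
- wide_holder_mid (a point): Middle of the wide grey label holder, half-way up (37 mm above its underside). Loose, upright on the bench step, 50 to 100 g, 60 mm wide (y), 74 mm high, footprint x -18 to 10 mm; x points from label face to back. A clip: face plate (x -10 to -6 mm) and back leg (x 5 to 10 mm, lowest 6 mm only 3 mm thick), both reaching 34 mm down from a bridge.
- wide_holder_tab (a point): Middle of the wide holder's grip tab, straight above its middle, 57 mm above its underside; axes as the holder. The tab is 10 mm thick along x, 40 mm wide along y, and stands from the bridge's top (40 mm above the underside) to 74 mm. Grip it from above across its 10 mm.
- narrow_holder_mid (a point): Middle of a second label holder of the same plastic, height and profile, but only 34 mm wide, standing on the bench near the shelf; to be left alone.
- vial_a: Capped glass vial, 25 mm across, 52 mm high, on the shelf's board at the back, +y side; origin under its middle. To be left alone.
- vial_b: The same kind of vial at the back of the shelf's board, -y side. To be left alone.
- column_lid (a point): Obstacle, fixed: middle of the top of the filter column's round lid, 0.2 m across, from 0.32 to 0.41 m (wing nuts) above the bench, on three legs; keep arm and hand clear. Cross from the left in front of it, at tip heights of about 0.3 m.
- pump_top (a point): Obstacle, fixed: middle of the top of the peristaltic pump in front of the shelf, 0.206 m above the bench; 0.21 m long, 0.15 m wide, turned about -0.45 rad, on a foam block. Pass above it.
There are look-alikes about, which are no part of the job. Leave any yellow look-alike of the part that bears wide_holder_mid alone.

How it is judged:
On the way, in this order (a step that is already met when the one before it is completed fails the run):
1. the pin's head is seated on the fork (value of joint pin above 0.026 m), for 0.2 s.
2. the wide label holder's leg is behind the lip and touches the spring strip (value of joint spring_strip above 0.001 m and horizontal distance between wide_holder_mid and bay below 0.012 m), for 0.05 s.
At the end, for the whole second after the job is handed in: The pin is seated (within 2.5 mm); the wide holder sits over the lip in its bay, back leg behind the lip, upright within 7 degrees, at most 2.5 mm above fully home, spring strip pressed 5 mm or more; the gripper still presses it there with 3 N or more, at rest, through the last second (value of joint pin above 0.0255 m and value of joint spring_strip above 0.005 m and horizontal distance between wide_holder_mid and bay below 0.012 m and z of wide_holder_mid in the frame of bay between 0 and 0.0055 m and x of wide_holder_mid in the frame of bay between -0.005 and 0.005 m and angle between wide_holder_mid's own z axis and vertical below 0.12 rad and contact force between wide_holder and shelf above 3 N and contact force between the fingers and wide_holder above 2 N and linear speed of wide_holder below 0.02 m/s); the arm keeps its last pose, push and grip.
It fails at once if the narrow label holder is moved more than 4 cm (distance of narrow_holder_mid from where it was at the start of the episode above 0.04 m).
It fails at once if a vial on the shelf is moved more than 4 cm (distance of any of vial_a, vial_b from where it was at the start of the episode above 0.04 m).
It also fails if it takes over 51 s, if anything falls off the work surface, if the arm or the gripper's body presses on something with over 40 N, if the wrist force passes 120 N, or if a joint passes its speed limit or range.

## Working session

There is one attempt and no reset: what is moved stays moved. The work goes in short steps, each a Python script; the robot and the scene stay as the last script left them, time stands still between calls to the robot, and variables do not carry over. Pictures are saved under pics/ and viewed, at most 10 in all, crops included, and the job is handed in when it is done.

```bash
ls; mkdir -p pics
cat > h.py <<'E'
import numpy as np, cv2
from station import ctrl,get_state,vision,ticket,models
from scipy.spatial.transform import Rotation as Rn
def q2R(q): return Rn.from_quat([q[1],q[2],q[3],q[0]]).as_matrix()
def R2q(R):
    q=Rn.from_matrix(R).as_quat(); return [q[3],q[0],q[1],q[2]]
def down(a):  # tool z down, finger closing line (tool y) at world angle a
    y=np.array([np.cos(a),np.sin(a),0]); z=np.array([0,0,-1.]); return R2q(np.c_[np.cross(y,z),y,z])
def cloud(cam,depth,st=None):
    ci=vision.camera_info(cam); K=np.array(ci['mtx']); D=np.array(ci['dist_coeffs'])
    h,w=depth.shape; uv=np.stack(np.meshgrid(np.arange(w),np.arange(h)),-1).reshape(-1,1,2).astype(np.float64)
    n=cv2.undistortPoints(uv,K,D).reshape(h,w,2)
    P=np.dstack([n,np.ones((h,w))])*depth[...,None]
    if 'R' in ci: return (P-np.array(ci['t']))@np.array(ci['R'])
    H=np.array(ci['hand_eye']); P=P@H[:3,:3].T+H[:3,3]
    return P@q2R(st['eef_rot']).T+np.array(st['tcp_pos'])
def grab(cam):
    st=get_state(); im,d=vision.grab_frame(cam); P=cloud(cam,d,st); P[d==0]=np.nan; return im,d,P
E
cat > a.py <<'E'
from h import *
s=get_state(); print(s['time'],s['tcp_pos'],s['eef_rot'],ctrl.pinch_z)
print(vision.camera_info('wrist')['hand_eye'])
for c in ('scene','top'):
    im,d,P=grab(c); np.savez(f'{c}.npz',im=im,P=P)
    for t in ['wide_holder_mid','narrow_holder_mid','pin','pin_top','shelf','riser','vial_a','column_lid','pump_top','spring_strip']:
        try:
            for r in models.masks_of(c,t)[:4]:
                m=r['mask']; Q=P[m]; print(c,t,round(r['p'],2),np.round(r['point']),m.sum(),np.round(np.nanmedian(Q,0),3),'lo',np.round(np.nanpercentile(Q,3,0),3),'hi',np.round(np.nanpercentile(Q,97,0),3))
        except Exception as e: print(c,t,e)
    cv2.imwrite(f'pics/{c}.png',cv2.resize(im,(784,588)))
print(get_state()['time'])
E
python3 a.py
```

```text
pics
0.0 [0.14049624 0.60850047 0.23043428] [-9.55466823e-05  1.13153860e-01  9.93577079e-01 -8.85254906e-04] -0.0187
[[ 1.18363803e-03 -9.46438028e-01 -3.22883352e-01  8.47645572e-02]
 [ 9.99999217e-01  9.89336613e-04  7.65884355e-04  3.52431437e-04]
 [-4.05421757e-04 -3.22884006e-01  9.46438458e-01 -1.42916758e-01]
 [ 0.00000000e+00  0.00000000e+00  0.00000000e+00  1.00000000e+00]]
scene wide_holder_mid 0.66 [216. 251.] 346 [ 0.447 -0.054  0.039] lo [ 0.432 -0.073  0.001] hi [ 0.471 -0.031  0.074]
scene wide_holder_mid 0.52 [309. 285.] 80 [ 0.525 -0.401  0.176] lo [ 0.518 -0.409  0.146] hi [ 0.547 -0.385  0.18 ]
scene wide_holder_mid 0.47 [234. 256.] 110 [ 0.443 -0.192  0.14 ] lo [ 0.431 -0.208  0.111] hi [ 0.461 -0.169  0.155]
scene narrow_holder_mid 0.47 [277. 250.] 247 [ 0.596 -0.131  0.035] lo [ 0.585 -0.143 -0.001] hi [ 0.646 -0.064  0.074]
scene pin 0.46 [312. 286.] 69 [ 0.524 -0.402  0.177] lo [ 0.518 -0.409  0.151] hi [ 0.532 -0.395  0.18 ]
scene shelf 0.79 [331. 286.] 4344 [ 0.609 -0.4    0.144] lo [ 0.497 -0.457  0.029] hi [ 0.699 -0.294  0.158]
scene shelf 0.64 [309. 286
[... 1150 characters left out ...]
helf 0.46 [270. 267.] 478 [ 0.442 -0.185  0.08 ] lo [ 0.393 -0.23   0.074] hi [ 0.487 -0.137  0.085]
top riser 0.59 [274. 261.] 631 [ 0.445 -0.182  0.08 ] lo [ 0.393 -0.235 -0.002] hi [ 0.49  -0.133  0.12 ]
top riser 0.2 [270. 266.] 161 [ 0.439 -0.185  0.12 ] lo [ 0.422 -0.21   0.08 ] hi [ 0.459 -0.159  0.157]
top vial_a 0.68 [272. 266.] 175 [ 0.44  -0.185  0.12 ] lo [ 0.421 -0.21   0.079] hi [ 0.459 -0.159  0.157]
top column_lid it knows: bay, narrow_holder_mid, pin, pin_seat, pin_top, riser, shelf, spring_strip, vial, wide_holder_mid, wide_holder_tab
top pump_top it knows: bay, narrow_holder_mid, pin, pin_seat, pin_top, riser, shelf, spring_strip, vial, wide_holder_mid, wide_holder_tab
0.9
```

View pics/scene.png

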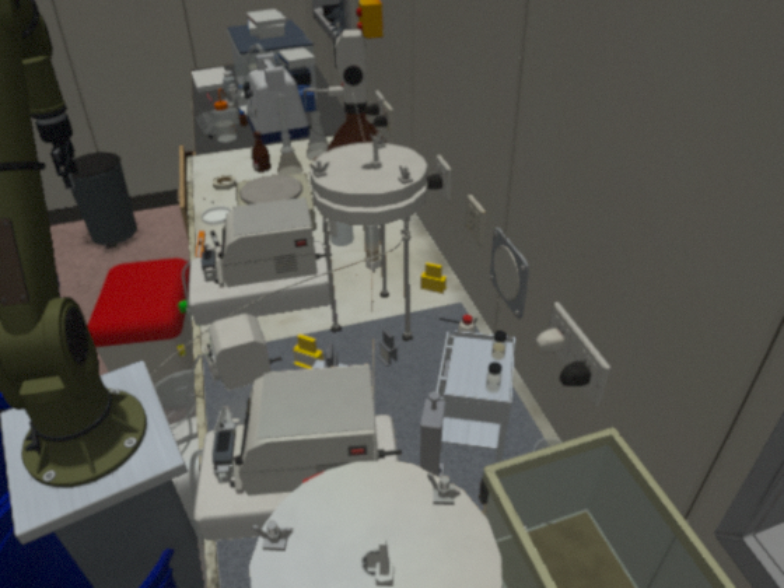

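View pics/top.png

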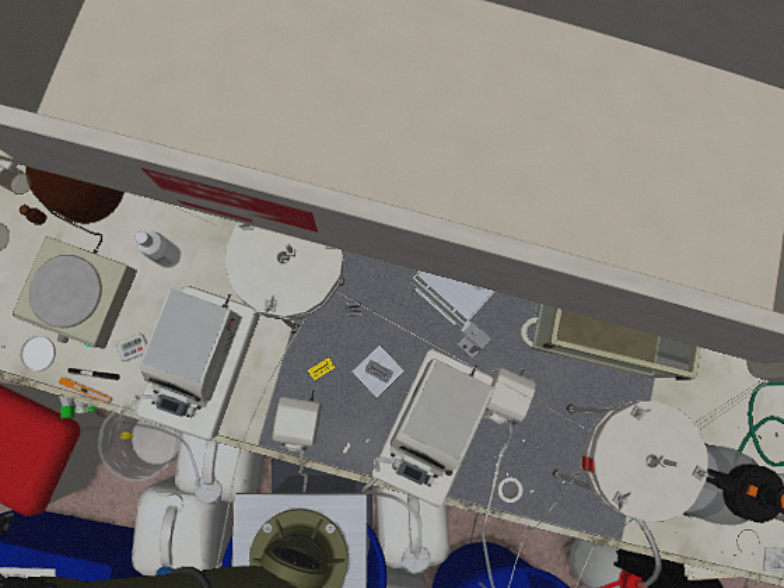

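```bash
cat > b.py <<'E'
from h import *
z=np.load('scene.npz'); P=z['P']
t=np.load('top.npz'); T=t['P']
# occupancy heights grid of both clouds
Q=np.r_[P.reshape(-1,3),T.reshape(-1,3)]; Q=Q[np.isfinite(Q).all(1)]
xs=np.arange(0.1,0.9,.04); ys=np.arange(0.6,-0.6,-.04)
print('x    ',' '.join(f'{x*100:3.0f}' for x in xs))
for y in ys:
    r=[]
    for x in xs:
        m=(Q[:,0]>=x)&(Q[:,0]<x+.04)&(Q[:,1]>=y)&(Q[:,1]<y+.04)
        r.append(f'{100*np.percentile(Q[m,2],98):3.0f}' if m.sum()>2 else '  .')
    print(f'{y*100:5.0f}',' '.join(r))
E
python3 b.py
```

```text
x      10  14  18  22  26  30  34  38  42  46  50  54  58  62  66  70  74  78  82  86
   60  40  51  62 -79 -79   .   .   0   1   2   7  10  10  10  10   9   8  32  33  45
   56  55  55  63 -33 -33   .   0   1   1   1   9  10  10  10  10  10   8  13  33  47
   52  57  62  64 -33 -33   .   0   1   1   0   9  10  10  10  10  10   3  13  20  47
   48  60  63 -10 -59 -59   .   1   1   2   5   8  10  10  10  10   8   3   1  16  38
   44  62  64 -51 -50 -17   1   1   0   2   2   8   8   9  10   8   8   0   0   0  11
   40 -49  69 -45 -39 -15   3   4   0   0   2   2   0   0   7   8   0   0   0   0   0
   36  64  69 -45 -44   .   7  10  10   0   2   2   0   0   0   0  18  18   0   1   0
   32 -46  70 -44 -45   .   7  12  15  20  20   .   .   0   0   4  18  18  31   0   0
   28 -49  74 -45 -45   .   7  13  18  21  21  21  21  20   7   0  10   8   0   0  -0
   24  69  77 -49   .   7  11  13  19  21  21  21  21  21   7   0   0  31   0   0  -0
   20  71  75 -50   .   7  10  16  20  21  21  21  21  92  92   0   0  31   0  -0  -0
   16  73  -5  -2   .   6   7  11  20  21  21  21  21 101  99 101 10
[... 865 characters left out ...]
  93  69   .
  -28   .   7  13  16  21  21  21  21   8 105 105  93  93  93  93  93  93  93  70   .
  -32   7   7  13  19  21  21  21  21  21 105 105  93  93  93  93  93  93  93   .   .
  -36   7   7  17  21  21  21  21  21  21 105  93  93  93  93  93  93  93  95   .   .
  -40   0   0   7  20  21  21  21  21 105 105  93  93  93  93  93  93  97  95   .   .
  -44   1   0   1   1   7  20  21  32 105 105  93  93  93  93  93  93  98  73   .   .
  -48   1   2   2   3   1   9  32  32 105  93  93  93  93  93  93  93 100   .   .   .
  -52   2   3   2   4  10  11  33  12 105  93  93  93  93  93  93  93 102   .   .   .
  -56   1   3   1   1   1  33  33  99 101  93  93  93  93  93  93 104  96   .   .   .
```

The scene view shows three holders. The grey wide one stands on the riser, at (378,370) in top and (330,358) in scene. A yellow look-alike is at (320,370) top / (307,347) scene, with another yellow one at (432,277) scene. The narrow grey one is at (353,307) top / (387,347) scene. I choose the grey one on the riser; next I'll fit its pose, the shelf and the column, and check the choice in a crop.

```bash
cat > c.py <<'E'
from h import *
z=np.load('scene.npz'); P=z['P']; t=np.load('top.npz'); T=t['P']
Q=np.r_[P.reshape(-1,3),T.reshape(-1,3)]; Q=Q[np.isfinite(Q).all(1)]
def sel(x0,x1,y0,y1,z0,z1): return Q[(Q[:,0]>x0)&(Q[:,0]<x1)&(Q[:,1]>y0)&(Q[:,1]<y1)&(Q[:,2]>z0)&(Q[:,2]<z1)]
def rect(n,p):
    c=cv2.minAreaRect((p[:,:2]*1000).astype(np.float32)); b=cv2.boxPoints(c); print(n,len(p),np.round(c[0],1),np.round(c[1],1),c[2],'med',np.round(np.median(p,0)*1000),'\n',np.round(b).tolist())
rect('tab',sel(.38,.5,-.25,-.13,.125,.16))
rect('riser',sel(.36,.52,-.27,-.11,.074,.085))
rect('shelf',sel(.48,.75,-.5,-.25,.140,.152))
rect('lip',sel(.48,.75,-.5,-.25,.1525,.16))
rect('pin',sel(.50,.55,-.43,-.37,.168,.19))
rect('column',sel(.52,.9,-.1,.4,.30,.42)); rect('column2',sel(.2,.5,-.75,-.4,.30,.42))
a=cv2.resize(t['im'][180:300,190:370],None,fx=3,fy=3,interpolation=2); b=cv2.resize(z['im'][220:330,190:370],None,fx=2.9,fy=2.9,interpolation=2)
h=max(a.shape[0],b.shape[0]); W=np.zeros((a.shape[0]+b.shape[0]-100 if 0 else a.shape[0],0,3),np.uint8)
b=cv2.resize(b,(400,a.shape[0])); a=cv2.resize(a,(400,a.shape[0])); cv2.imwrite('pics/c.png',np.hstack([a,b]))
E
python3 c.py
```

```text
tab 132 [ 443.2 -189.6] [44.9 10. ] 60.62841033935547 med [ 442. -193.  152.] 
 [[428.0, -207.0], [437.0, -212.0], [459.0, -173.0], [450.0, -168.0]]
riser 578 [ 423.2 -202.8] [137.7  90.2] 43.47844314575195 med [ 442. -179.   80.] 
 [[342.0, -217.0], [404.0, -283.0], [504.0, -188.0], [442.0, -123.0]]
shelf 2998 [ 614.6 -382.3] [229.6 137.9] 47.08011245727539 med [ 621. -373.  146.] 
 [[486.0, -419.0], [587.0, -513.0], [743.0, -345.0], [642.0, -251.0]]
lip 537 [ 614.4 -382. ] [227.  140.3] 47.22332000732422 med [ 620. -385.  155.] 
 [[486.0, -418.0], [589.0, -513.0], [743.0, -346.0], [640.0, -251.0]]
pin 78 [ 525.5 -399.5] [18.1 18.4] 27.081071853637695 med [ 526. -400.  178.] 
 [[513.0, -395.0], [522.0, -412.0], [538.0, -404.0], [529.0, -387.0]]
column 8393 [714.  149.9] [499.8 372. ] 89.99893188476562 med [621. -14. 382.] 
 [[528.0, -100.0], [900.0, -100.0], [900.0, 400.0], [528.0, 400.0]]
column2 15764 [ 298.6 -573.3] [377.4 185.6] 80.69383239746094 med [ 286. -666.  383.] 
 [[176.0, -745.0], [360.0, -775.0], [421.0, -402.0], [238.0, -372.0]]
```

View pics/c.png

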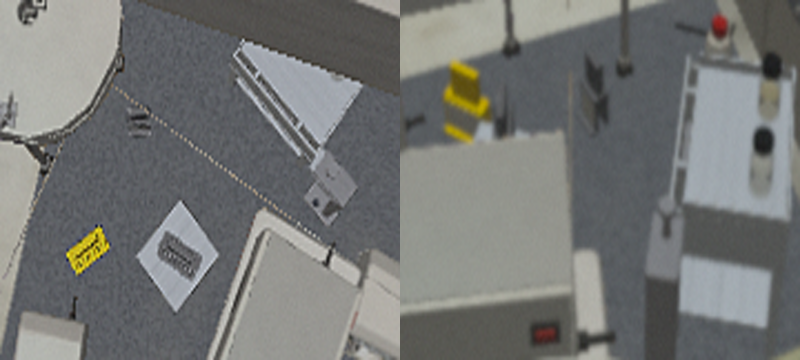

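The crop confirms the grey wide holder on the light riser square (top, left half at (180,255)). The yellow one is at (88,250), the narrow one at (138,122), and the shelf lip runs at about 47° from (240,75) to (320,160). Next I'll check clearances and IK, then move over for close looks.

```bash
cat > d.py <<'E'
from h import *
z=np.load('scene.npz'); P=z['P']; t=np.load('top.npz'); T=t['P']
Q=np.r_[P.reshape(-1,3),T.reshape(-1,3)]; Q=Q[np.isfinite(Q).all(1)]
m=(Q[:,2]>.17)&(Q[:,2]<.25)&(np.hypot(Q[:,0]-.443,Q[:,1]+.19)<.14); p=Q[m]; d=np.hypot(p[:,0]-.443,p[:,1]+.19); i=np.argsort(d)[:4]; print(np.round(p[i],3),d[i])
T2=T[np.isfinite(T).all(2)]; L=T2[(T2[:,2]>.29)&(T2[:,2]<.42)&(T2[:,0]>.45)&(T2[:,1]<.3)&(T2[:,1]>-.2)]; print('lid',len(L),L.min(0),L.max(0))
for n,pos,a in [('A',(.36,.25,.32),20),('B',(.40,-.02,.32),-20),('H',(.43,-.17,.33),-29),('H2',(.443,-.19,.13),-29),('H3',(.443,-.19,.13),151),('S',(.57,-.35,.33),-43),('S2',(.57,-.35,.2),137),('P',(.526,-.4,.2),-43)]:
    print(n,np.round(ctrl.ik(pos,down(np.radians(a))),2) if ctrl.ik(pos,down(np.radians(a))) is not None else None)
E
python3 d.py
```

```text
[[ 0.401 -0.269  0.172]
 [ 0.407 -0.272  0.171]
 [ 0.413 -0.275  0.172]
 [ 0.407 -0.273  0.199]] [0.08957397 0.08982789 0.0904419  0.09067629]
lid 4336 [ 0.53016117 -0.19771761  0.30690046] [0.77282013 0.26042406 0.41938399]
A [-0.77  0.14  0.12  1.8  -0.02  1.2  -0.29]
B [-0.49  0.09  0.52  1.88 -0.05  1.19 -0.29]
H [-0.32  0.24  0.83  1.73 -0.18  1.25  0.05]
H2 [-0.32  0.64  1.09  2.02 -0.73  0.93  0.66]
H3 [ 0.48  0.41 -0.17  2.01  0.1   0.73  2.88]
S [ 0.08  0.67  0.95  1.19 -0.53  1.52  0.19]
S2 [ 0.64  0.6  -0.22  1.42  0.14  1.14  2.79]
P [ 0.23  0.68  0.72  1.45 -0.46  1.19  0.26]
```

```bash
cat > e.py <<'E'
from h import *
r=np.radians
ctrl.movep((.36,.25,.32),down(r(20))); ctrl.movep((.40,-.02,.32),down(r(-20)));
ctrl.movep((.43,-.17,.30),down(r(-29))); im,d,P=grab('wrist'); np.savez('wH.npz',im=im,P=P); 
m=models.masks_of('wrist','wide_holder_mid'); print([(round(x['p'],2),x['point'],x['mask'].sum()) for x in m])
im0=im
ctrl.movep((.56,-.36,.32),down(r(-43))); im,d,P=grab('wrist'); np.savez('wS.npz',im=im,P=P)
s=get_state(); print(s['time'],s['tcp_pos'],s['qpos'],s['contact_force'])
cv2.imwrite('pics/e.png',np.hstack([cv2.resize(im0[:,80:480],(400,420)),cv2.resize(im[:,80:480],(400,420))]))
E
python3 e.py
```

```text
[(0.95, [248.1, 72.8], np.int64(1325)), (0.6, [296.6, 191.0], np.int64(1654))]
5.275 [ 0.56015303 -0.35825744  0.32048745] [ 0.16653919  0.60678125  0.73548179  1.22663201 -0.39696384  1.44994791
  0.10778414] [ 0.88594787 -0.14970731 -0.07552382]
```

View pics/e.png

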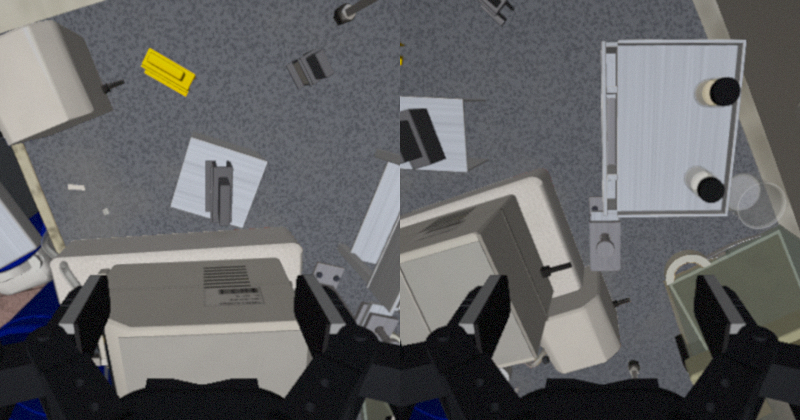

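Left half: the wide grey holder is on the riser at (218,190), and its tab is seen from above. Right half: the lip runs vertically at x≈611, the pin is at (603,243) and the vials are at (718,92) and (708,188). Next I'll fit both from the wrist clouds.

```bash
cat > f.py <<'E'
from h import *
w=np.load('wH.npz'); P=w['P'].reshape(-1,3); P=P[np.isfinite(P).all(1)]
near=(np.hypot(P[:,0]-.443,P[:,1]+.187)<.06)
tab=P[near&(P[:,2]>.149)&(P[:,2]<.162)]; c=cv2.minAreaRect((tab[:,:2]*1000).astype(np.float32)); print('tab',len(tab),c,np.median(tab,0))
wd=c[1]; ang=c[2] if wd[0]>wd[1] else c[2]+90
ang=(ang+180)%180  # width dir
th=np.radians(ang-90); X=np.array([np.cos(th),np.sin(th)]); Y=np.array([-X[1],X[0]]); print('x dir deg',ang-90)
for lo,hi in [(.084,.1),(.1,.112),(.112,.118),(.118,.125),(.125,.145),(.149,.162)]:
    q=P[near&(P[:,2]>lo)&(P[:,2]<hi)][:,:2]-np.array(c[0])/1000
    if len(q)>3: print(lo,hi,len(q),'x',np.round(np.percentile(q@X,[2,25,50,75,98])*1000,1),'y',np.round(np.percentile(q@Y,[2,50,98])*1000,1))
w=np.load('wS.npz'); P=w['P'].reshape(-1,3); P=P[np.isfinite(P).all(1)]
b=P[(P[:,2]>.143)&(P[:,2]<.151)&(P[:,0]>.5)&(P[:,0]<.75)&(P[:,1]<-.25)&(P[:,1]>-.48)]
pin=P[(np.hypot(P[:,0]-.526,P[:,1]+.40)<.025)&(P[:,2]>.168)]; print('pin',len(pin),np.median(pin,0),cv2.minAreaRect((pin[:,:2]*1000).astype(np.float32)))
l=P[(P[:,2]>.1525)&(P[:,2]<.159)&(P[:,0]>.5)&(P[:,0]<.75)&(P[:,1]<-.22)&(P[:,1]>-.48)]
np.save('lip.npy',l)
# front lip: iteratively fit line on leading edge in shelf frame
for yaw in [-43]:
    t=np.radians(yaw); X=np.array([np.cos(t),np.sin(t)]);Y=np.array([-X[1],X[0]])
    for it in range(3):
        xs=l[:,:2]@X; f=np.percentile(xs,5); g=l[xs<f+.012] if it==0 else l[abs(l[:,:2]@X-x0)<.004]
        v=cv2.fitLine((g[:,:2]).astype(np.float32),cv2.DIST_HUBER,0,.001,.001).ravel(); Y=v[:2]*np.sign(v[:2]@Y); X=np.array([Y[1],-Y[0]]); x0=np.median(v[2:]@X)
        print(len(g),np.degrees(np.arctan2(X[1],X[0])),x0,(g[:,:2]@Y).min(),(g[:,:2]@Y).max())
print('pin in shelf x',pin[:,:2].mean(0)@X-x0,'y',pin[:,:2].mean(0)@Y)
# slot map
u=P[:,:2]@X-x0; v=P[:,:2]@Y
for y in np.arange(v[abs(u)<.003].min(),1,.004):
    m0=(v>=y)&(v<y+.004)
    if y<-.62-0 and 0: continue
    r=[]
    for x in np.arange(-.012,.024,.003):
        m=m0&(u>=x)&(u<x+.003); r.append(f'{1000*np.median(P[m,2]):4.0f}' if m.sum() else '   .')
    if pin[:,:2].mean(0)@Y-.02<y<pin[:,:2].mean(0)@Y+.21: print(f'{y*1000:6.0f}',' '.join(r))
E
python3 f.py
```

```text
tab 459 ((442.6873779296875, -187.10646057128906), (40.65641403198242, 10.083837509155273), 61.011878967285156) [ 0.44286323 -0.18595721  0.15408706]
x dir deg -28.988121032714844
0.084 0.1 192 x [-17.5 -16.2 -14.3 -12.9   7.1] y [-26.8   6.6  30.1]
0.1 0.112 22 x [-10.   -8.    5.1   7.1   9.1] y [28.  29.9 30.2]
0.112 0.118 32 x [-12.8 -10.6  -7.2   3.6  10.1] y [-23.3  29.8  30.2]
0.118 0.125 704 x [-12.7  -9.6  -6.4   2.3   9.7] y [-28.4   9.6  29.4]
0.125 0.145 88 x [-5.  -4.9 -4.3 -0.1  4. ] y [-16.3  19.6  20.3]
0.149 0.162 459 x [-4.9 -2.7 -0.1  2.4  4.7] y [-18.8   1.4  19.8]
pin 272 [ 0.52634536 -0.39700194  0.17998275] ((525.8728637695312, -397.4586181640625), (16.820045471191406, 16.908647537231445), 82.53559112548828)
899 -42.40462910963118 0.6565948601088962 0.031242776415121628 0.24478293066787224
804 -42.18774527573769 0.6571058944905186 0.059103560793728874 0.24230139003977313
802 -42.09867686201394 0.6572600121287486 0.05873847704021269 0.24128128364193133
pin in shelf x -0.0006247059452231252 y 0.05823148149432993
    40  151    7    6    .    .    .    .  151  151
[... 3424 characters left out ...]
 0  154  155  105  105  106  147  147  147  147  147
   236    1    0    0  155  154  127  130  126  147  148  148  148  147
   240    1    0    1  154  154  147  147  147  159  159  159  159  159
   244    1    0    0    .    .    .    .    .    .    .    .    .    .
   248    1    0    1    .    .    .    .    .    .    .    .    .    .
   252   -0    0    0    .    .    .    .    .    .    .    .    .    .
   256    0   -0    0    .    .    .    .    .    .    .    .    .    .
   260    0    0   -0    .    .    .    .    .    .    .    .    .    .
   264   -0   -0   -0   -0   -1   -0    0   -0    1   -0    0    .    .
   268    1    0    0    0    0    0    0    0   -0   -0   -1    1    0
```

Holder: x axis at −29.0°, with the label side on −x as wanted. Tab centre is (0.4427,−0.1871). Shelf: yaw −42.1°, bay centre at v≈0.162. Pin at (0.526,−0.397), top at 0.180. Now I'll seat the pin with the fingers shut.

```bash
cat > g.py <<'E'
from h import *
ctrl.close_gripper(40)
px,py=.526,-.3972
ctrl.movep((px,py,.205),down(np.radians(-42.1)))
s=get_state(); print(np.round(s['tcp_pos'],4),np.round(s['contact_force'],1),s['width'])
ctrl.movel((px,py,.184),max_speed=.06)
for z in (.176,.170,.164,.160,.1575,.1565,.1555,.1545,.1535):
    ctrl.movel((px,py,z),max_speed=.04); s=get_state(); f=s['contact_force']; print(z,np.round(s['tcp_pos'],4),np.round(f,1))
    if abs(f[2])>16: break
ctrl.pause(.3); s=get_state(); print(s['time'],s['tcp_pos'],s['contact_force'])
E
python3 g.py
```

```text
[ 0.5268 -0.3973  0.2059] [0.5 0.8 1. ] -1.5938619741924966e-05
0.176 [ 0.5259 -0.3972  0.1758] [ 0.7 -0.1  0.7]
0.17 [ 0.5258 -0.397   0.1697] [-0.4  0.3  0. ]
0.164 [ 0.5259 -0.3971  0.1638] [ 0.5 -0.3 -0.5]
0.16 [ 0.526  -0.3971  0.1598] [ 0.1  0.4 -0.5]
0.1575 [ 0.526  -0.3972  0.1581] [-1.1  1.7  6.7]
0.1565 [ 0.526  -0.3973  0.1581] [-2.4  3.3 11. ]
0.1555 [ 0.5261 -0.3973  0.158 ] [-4.5  5.8 17.7]
9.3583 [ 0.5260887  -0.39723523  0.15798096] [-4.91338154  5.36723437 17.3461814 ]
```

```bash
cat > i.py <<'E'
from h import *
ctrl.movel((.526,-.3972,.30),max_speed=.25); 
def look(n):
    im,d,P=grab('wrist'); Q=P[np.isfinite(P).all(2)]; 
    q=Q[(np.hypot(Q[:,0]-.526,Q[:,1]+.397)<.012)]; print(n,len(q),np.round(np.percentile(q[:,2],[5,50,95]),4) if len(q) else ''); return im
look('over')
ctrl.ungrasp()
ctrl.movep((.56,-.36,.32),down(np.radians(-42.1))); im=look('S')
cv2.imwrite('pics/i.png',cv2.resize(im[150:330,200:380],(540,540)))
ctrl.movep((.4427,-.1871,.26),down(np.radians(-29)))
s=get_state(); print(s['time'],s['tcp_pos'])
E
python3 i.py
```

```text
over 4953 [0.1522 0.3402 0.3831]
S 483 [0.0006 0.1526 0.159 ]
12.175 [ 0.44347735 -0.18837196  0.2607232 ]
```

View pics/i.png

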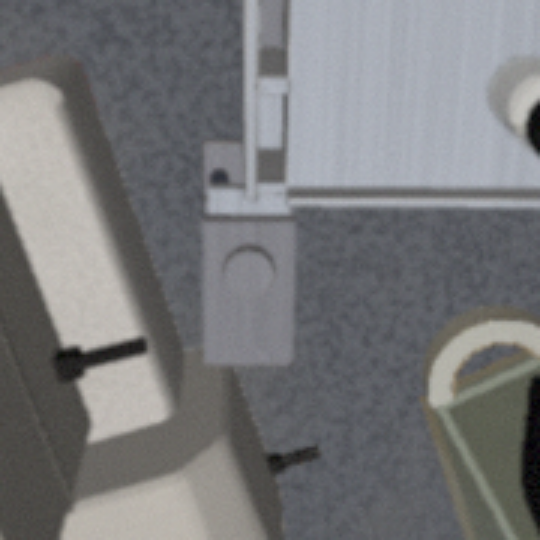

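The picture shows the head flat on the fork at (248,270), with its top at 0.158–0.159, so the pin is seated. Next I'll grasp the holder.

```bash
cat > j.py <<'E'
from h import *
q=down(np.radians(-29))
ctrl.movel((.4427,-.1871,.1235),q,max_speed=.12); s=get_state(); print(s['tcp_pos'],s['contact_force'])
ctrl.close_gripper(70); s=get_state(); print(s['width'],s['gripper_force'],s['contact_force'],s['tcp_pos'])
ctrl.movel((.4427,-.1871,.32),max_speed=.2)
s=get_state(); print(s['time'],s['width'],s['gripper_force'],s['contact_force'])
th=np.radians(-42.1); X=np.array([np.cos(th),np.sin(th)]);Y=np.array([-X[1],X[0]]); b=X*(.65726-.0005)+Y*.162; print('bay',b)
ctrl.movep((b[0],b[1],.30),down(th)); ctrl.movel((b[0],b[1],.235),max_speed=.1)
ctrl.pause(.2); s=get_state(); print(s['time'],s['tcp_pos'],s['width'],s['contact_force'])
im,d,P=grab('wrist'); np.savez('wB.npz',im=im,P=P); cv2.imwrite('pics/j.png',im)
im2,d,P=grab('scene'); cv2.imwrite('pics/j2.png',cv2.resize(im2[200:340,200:380],(720,560)))
# held holder / slot in shelf frame
P=np.load('wB.npz')['P']; Q=P[np.isfinite(P).all(2)]; R=Q[:,:2]-b; u=R@X; v=R@Y
for lo,hi in [(.19,.2),(.2,.225),(.225,.237)]:
    m=(Q[:,2]>lo)&(Q[:,2]<hi)&(abs(u)<.03)&(abs(v)<.04); 
    if m.sum()>3: print(lo,hi,m.sum(),np.round(np.percentile(u[m],[2,50,98])*1000,1),np.round(np.percentile(v[m],[2,50,98])*1000,1))
E
python3 j.py
```

```text
[ 0.4430649  -0.18746279  0.12403003] [-0.05856618  0.06219454 -0.30620169]
0.009008901400755803 68.6905825138092 [0.16938953 0.87172069 0.20656286] [ 0.44262683 -0.18703663  0.12343915]
15.2667 0.009017278871181741 68.70839595794678 [-0.47220448 -0.60146004 -0.4704164 ]
bay [ 0.59590917 -0.3201093 ]
17.1 [ 0.59609265 -0.3203789   0.23574179] 0.009023328490946819 [-0.14414289  0.53536145 -0.53797681]
0.19 0.2 456 [-19.2 -17.4   5.5] [-17.4  21.3  29.4]
0.2 0.225 264 [-11.8   3.7   8.3] [21.6 29.2 29.7]
0.225 0.237 1723 [-14.   -3.9   8.3] [ 7.3 21.7 29.5]
```

View pics/j.png

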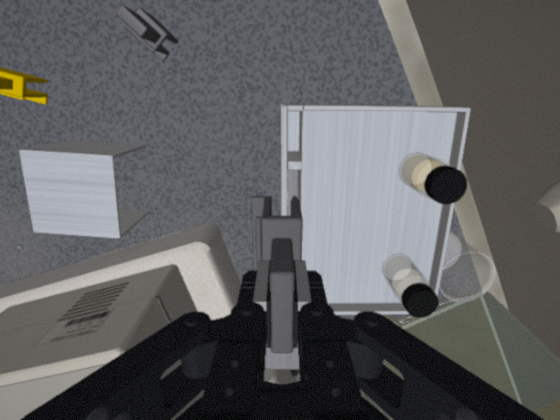

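View pics/j2.png

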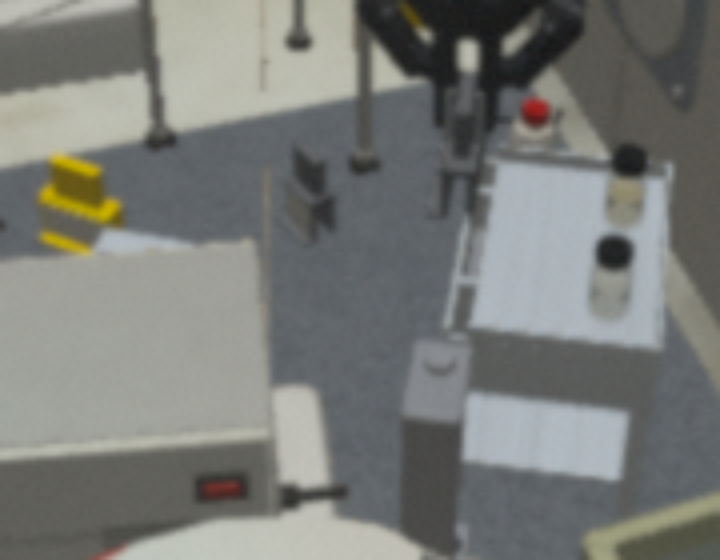

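Both views show the holder held upright above the lip, with its back leg over the slot (wrist view at about (290,210)). I'll check the lip in the same view, then press down.

Run:
```python
from h import *
th=np.radians(-42.1); X=np.array([np.cos(th),np.sin(th)]);Y=np.array([-X[1],X[0]]); b=X*(.65726-.0005)+Y*.162
Q=np.load('wB.npz')['P']; Q=Q[np.isfinite(Q).all(2)]; R=Q[:,:2]-b; u=R@X; v=R@Y
for v0,v1 in [(.03,.036),(.045,.06),(.06,.075)]:
    m=(Q[:,2]>.1525)&(Q[:,2]<.158)&(u>-.008)&(u<.008)&(v>v0)&(v<v1); print('lip',m.sum(),np.round(np.percentile(u[m],[2,50,98])*1000,1))
    m=(Q[:,2]>.1445)&(Q[:,2]<.150)&(u>.006)&(u<.03)&(v>v0)&(v<v1); print('board edge',np.round(np.percentile(u[m],[2])*1000,1))
for lo,hi in [(.225,.2345),(.2345,.25)]:
  for v0,v1 in [(.021,.025),(.025,.0295)]:
    m=(Q[:,2]>lo)&(Q[:,2]<hi)&(abs(u)<.03)&(v>v0)&(v<v1)
    if m.sum()>3: print('bridge',m.sum(),np.round(np.percentile(u[m],[2,50,98])*1000,1))
m=(Q[:,2]>.1525)&(Q[:,2]<.158)&(u>.003)&(u<.011)&(v>.03)&(v<.06); print('cheek v',np.round(np.percentile(v[m],[2,50,98])*1000,1))
```

```text
lip 47 [-0.9  0.5  2.7]
board edge [13.]
lip 133 [-0.9  1.1  2.6]
board edge [13.1]
lip 138 [-0.9  0.8  2.5]
board edge [12.9]
bridge 358 [-13.7  -2.9   8.1]
bridge 545 [-13.5  -2.4   8.2]
cheek v [37.1 40.2 42.8]
```

The holder sits about 1.7 mm towards the front of the lip, so I'll correct that and press down.

```bash
cat > k.py <<'E'
from h import *
th=np.radians(-42.1); X=np.array([np.cos(th),np.sin(th)]);Y=np.array([-X[1],X[0]]); b=X*(.65726-.0005+.0017)+Y*.162
q=down(th)
ctrl.movel((b[0],b[1],.215),q,max_speed=.05)
for z in (.202,.195,.188,.182,.177,.173,.170,.168,.166,.165,.164,.163,.162,.161,.160,.159):
    ctrl.movel((b[0],b[1],z),q,max_speed=.03); s=get_state(); f=s['contact_force']; e=np.array(s['tcp_pos'][:2])-b
    print(z,np.round(s['tcp_pos'][2],4),np.round([e@X*1000,e@Y*1000],1),np.round([f[:2]@X,f[:2]@Y,f[2]],1),round(s['width'],4))
    if f[2]>16 or (z>.176 and f[2]>5): break
print(s['time'])
E
python3 k.py
```

```text
0.202 0.2019 [-0. -0.] [-0.1  0.2 -1.1] 0.0089
0.195 0.1947 [-0.2  0. ] [-0.6  0.8 -1. ] 0.0089
0.188 0.1877 [-0.1  0. ] [-0.9 -0.5 -1.4] 0.0086
0.182 0.1817 [-0.1  0. ] [ 0.6 -0.2 -0.6] 0.0085
0.177 0.1767 [-0.2  0.1] [ 0.2  0.2 -0.3] 0.0091
0.173 0.1727 [-0.2  0. ] [ 1.1 -0.5 -0.5] 0.009
0.17 0.1703 [ 0.3 -0. ] [-0.7 -0.3  2.6] 0.009
0.168 0.1683 [ 0.3 -0. ] [0.4 0.1 2.8] 0.0089
0.166 0.1662 [ 0.3 -0.1] [ 0.8 -0.2  4.5] 0.0088
0.165 0.1652 [ 0.3 -0. ] [ 0.8 -0.7  5.6] 0.0092
0.164 0.1644 [ 0.3 -0. ] [-0.3 -0.5  5.2] 0.0089
0.163 0.1642 [ 0.3 -0. ] [-1.1  0.5 10.7] 0.009
0.162 0.1642 [ 0.4 -0. ] [-3.3 -0.  16.6] 0.0092
21.8
```

The spring ramp was felt, then a rigid stop at 0.1642 against a predicted 0.1645. One check look before handing in.

Run:
```python
from h import *
ctrl.pause(.5); s=get_state(); print(s['tcp_pos'],s['contact_force'],s['gripper_force'],s['time'])
im2,d,P=grab('scene'); a=cv2.resize(im2[200:340,250:380],(390,420)); im,d,P=grab('wrist'); cv2.imwrite('pics/l.png',np.hstack([a,im[:,150:500]]))
```

```text
[ 0.59744015 -0.32149532  0.16423872] [-2.26109997  2.53836375 17.21439725] 71.74665570259094 22.3
```

View pics/l.png

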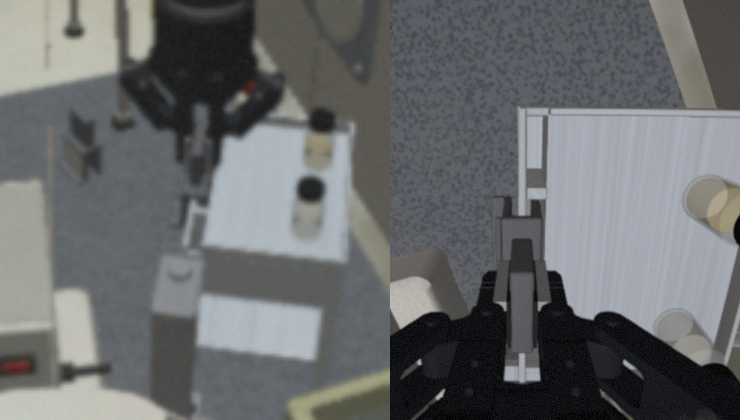

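The holder straddles the lip (right half, about (520,230)) with its leg in the slot. The pin head is seated (left half, (180,268)) and the vials stand where they were.

```bash
python3 -c "
from station import ticket
print(ticket.close_job())"
```

```text
the job is handed in; nothing more can be done
None
```

I handed the job in at about 22 s of robot time: the pin is seated, and the gripper is still pressing the wide holder home over the lip with about 17 N. The narrow holder and both vials were left alone; no verdict came back.

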